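Load the jar mill by tipping the jar onto its rollers

ROBOT

A 6-joint arm with a two-finger parallel gripper is mounted at the origin on the work surface; the furniture and walls round the work are solid. World frame = base frame: x ahead of the robot, y to its left, z up, the work surface at z = 0. Lengths are in m, angles in rad, forces in N, time in s.
With the tool pointing down it reaches from about 0.275 to 0.825 m from the base axis. Payload 4.9 kg.
Tool frame: the origin (TCP) lies between the finger pads; the fingertips stand 22 mm ahead of it and the grasp point (between the pads) lies 3 mm ahead of it (arm.nose_length is the distance from the TCP to the fingertips, in m); z points along the fingers, y is the line along which they close (so a half turn about z gives the same grasp; the last joint's range is limited). The gripper opens to 85 mm and grips with 20 to 120 N. Pads are 22 mm wide; open, the fingers measure 114 mm over their backs; the gripper's body (76 mm by 85 mm) begins 54 mm behind the grasp point. The pads swing forward as they close: fully open they stand 13 mm farther back than shut.
Start: joints at [0.982, 0.326, -0.193, 1.052, 0, 1.437], TCP at [0.242, 0.494, 0.253] pointing down, gripper open.
Joint ranges: [-2.65, 2.65], [-0.97, 1.79], [-1.3, 1.35], [-1.93, 2.1], [-1.47, 1.37], [-3.14, 3.14]. Speed limits (rad/s): [2.57, 2.57, 3.14, 3.14, 3.14, 3.14].

INTERFACE

Orientations are given as a 3x3 rotation matrix whose columns are the frame's x, y, z axes.
In Python, from cell import arm, imaging gives the robot as it stands.
- The arm moves only by the tool arm_command, never from a script. Its arguments are lists of equal length, an entry for each row: "travel": the shift along the world's x, y, z in cm, a list of three; "twist": the turn about the world's z in degrees. A call has exactly 10 rows; each row shifts and turns the commanded pose from where the row before left it; what a row does not reach is not made up. A row lasts 1/12 s, in which the tool goes at most 41.7 mm and 7.16 degrees, less where a joint would pass 70% of its speed; a pose out of reach is approached as far as the arm can. A call with a gripper value outside its range is refused whole. "grip" is the finger opening in cm, from 0 to 8.54, set as the call begins (left out, the last holds). The fingers move at their own pace and stop on an object; the grip force is fixed at half the most. Time passes only in rows, so rows that do not move let the fingers close, or fill a call up. It gives the time, the measured TCP pose, the force, the opening and the grip force at its end, in the units of the state.
- arm.observe(): the state, without advancing time (a new reading comes with each control period).
- imaging.capture(name): name is "scene" or "top" or "wrist"; returns the picture (384x512x3 uint8, red, green, blue); there is no depth.
- imaging.get_calibration(name): a dict with "fov_y" (degrees; the focal length in pixels is half the picture's height over the tangent of half this angle, whatever the lens; pixels are square), "cx", "cy" (the principal point, pixels), "rvec" (rotation vector, rad) and "tvec" (3), from world to camera coordinates, as OpenCV has them. Camera axes: x right, y down, z forward; pixel columns grow to the right and rows downward; lengths in m; the calibration is good to about 2 mm. A picture is of the moment at which its call begins: read the wrist's pose just before it. get_calibration takes no time and is no camera call; for the wrist camera it gives the pose at the moment of the call.
- arm.close_job(): hands the job in; it is judged then, once.
The state is a dict: "time_s": time; "qpos": joint angles; "qd": joint speeds; "joint_torque": joint torques, N m; "eef_pos": TCP position; "tcp_rot": TCP orientation; "wrist_force": force on the tool from outside, world axes, zero at the start; "moment": the same for the moment, N m; "gripper_width": finger opening in m; "grip_force": force on a finger pad.
Only numpy, scipy, OpenCV 4.12 (cv2) and the standard library are available. Lean on these libraries where they do the work, as an engineer would, in place of code of your own. Each camera call takes 0.05 s, during which the arm holds its last target. There are 200 camera calls.

TASK

Load the small jar mill for a tumbling run without picking anything up: with the fingertips push the pellet jar that stands on the mill's loading shelf over the sill, so that it tips down lid first and lies on the two rollers, then push it along the rollers until its lid is up against the white end stop. Then push the keeper bar over and down, fully into its rest behind the jar, and take the hand away. Do not lift or carry the jar, and leave the other things on the bench where they are.

Things in the scene. Friction and masses are not known exactly. Their poses are not given: they have to be found in the camera images.
- mill: Bench-top jar mill, fixed, 325 x 140 x 138 mm: two parallel black rollers on a grey base, aluminium loading shelf at one end, grey motor housing (x 154 to 218 mm, top z 138) at the other. Origin on the bench (z = 0) under the middle of the sill's inner edge; x level along the rollers from shelf to motor housing, z up, y to the left when looking along x. 'Mill frame' below means this, in mm.
- sill (a point): Middle of the sill's inner top edge, mill frame (0, 0, 79). Sill: a plate edge, x -6 to 0, standing 4 mm above the floor of the loading shelf. Shelf floor: x -98 to -6, y -43 to 43, top z = 75, with side lips at y = +-44 up to z = 84; open at the outer end.
- trough (a point): Middle of the trough between the rollers, mill frame (70, 0, 81): the line on which the underside of a lying jar comes; the lying jar's axis is then at y = 0, z = 112. Rollers: x 2 to 138, radius 16, axes at y = +-25, z = 72 (tops at z = 88); both turn freely.
- end_stop (a point): Centre of the face of the white nylon end stop (36 mm disc) that the lid must meet: mill frame (136, 0, 112), at the far end of the rollers
- jar: Round screw-top jar of pellets, 63 mm diameter, 82 mm high, about 0.14 kg (varies), loose; starts upright on the loading shelf, 1 to 9 mm clear of the sill. Origin at the centre of its underside, z towards the lid.
- jar_centre (a point): Middle of the jar, on its axis, 41 mm from its underside. Pushed near the top along the mill's x, the jar runs against the sill and tips about it; the pushed point rises some 25 mm (fingers kept level drag on it) and after 40 to 50 mm the jar falls over by itself, its underside left just outside the sill. Lying, it slides along the rollers when its underside is pushed (under 4 N).
- jar_lid (a point): Middle of the top face of the jar's lid, on its axis, 82 mm from its underside
- keeper (a joint): Angle of the keeper, a round steel bar 10 mm thick with a ball knob, swinging in the plane x = 36 of the mill frame. 0: level, down in its rest, across the rollers behind the jar's underside. Grows as the bar swings up and over to the mill's -y side: 1.57 upright, 2.05 (stop) leaning outward. Friction of about 0.06 N m holds it at any angle. A jar not yet pushed past x = 41 blocks it.
- keeper_pivot (a point): Pivot of the keeper bar, on a post: mill frame (36, -62, 101); the bar turns about the mill's x axis. The post ends at z = 110.
- keeper_knob (a point): Centre of the black ball knob, 18 mm, on the free end of the keeper bar, 124 mm from its pivot. With the keeper down it is at mill frame (36, 62, 101), just beyond the notched rest post (y 45 to 55, up to z = 104).
- boats: Bystander: stack of white weigh boats 64 x 86 x 24 mm, loose on the bench. Origin at the centre of its underside
- bottle: Bystander: small white bottle 52 mm in diameter, 72 mm high, loose on the bench. Origin at the centre of its underside
- sample_vial: Bystander: sample vial with white cap, 41 mm in diameter, 73 mm high, loose on the bench. Origin at the centre of its underside
- lattice_rod (a point): Obstacle, fixed: the nearer upright rod (13 mm thick, up to z = 0.98 m) of the steel lattice to the right of the mill, at z = 0.2 m; a second upright stands at world (0.735, 0.154) m, and a level rod joins them at y = 0.16, z = 0.31 to 0.37 m, x 0.28 to 0.84. Keep arm and wrist to its left.
Not all that is in view belongs to the job. What is meant by the jar is not black, and is the larger of those in its own colour.

How it is judged:
On the way, in this order (a step that is already met when the one before it is completed fails the run):
1. the jar tips over the sill, its foot still at the sill (angle between jar's own z axis and vertical between 0.3 and 1.3 rad and x of jar in the frame of mill below 0.02 m).
2. the jar lies on the rollers, lid towards the end stop (angle between jar's own z axis and vertical between 1.35 and 1.8 rad and angle between the z axis of jar and the x axis of mill, either way round below 0.5 rad and x of jar_lid in the frame of mill above 0.05 m), for 0.1 s.
3. the jar's lid is up against the end stop (x of jar_lid in the frame of mill above 0.128 m and angle between jar's own z axis and vertical above 1.42 rad), for 0.1 s.
At the end, for the whole second after the job is handed in: The jar lies at rest in the trough between the two rollers (level within 0.15 rad, along them within 0.15 rad, its centre within 8 mm of the middle), lid towards the end stop and within 8 mm of it; the keeper bar is down in its rest (within 0.06 rad) (all of step 3 and angle between jar's own z axis and vertical below 1.72 rad and angle between the z axis of jar and the x axis of mill, either way round below 0.15 rad and y of jar_centre in the frame of mill between -0.008 and 0.008 m and z of jar_centre in the frame of mill between 0.103 and 0.121 m and value of joint keeper below 0.06 rad and linear speed of jar below 0.02 m/s); the robot touches nothing.
It fails at once if the jar is lifted (its centre more than 26 mm above where it stands on the shelf) (height (world z) of jar_centre above 0.142 m).
It fails at once if the jar falls off the mill (height (world z) of jar_centre below 0.085 m).
It fails at once if a bystander is moved more than 20 mm (distance of any of boats, bottle, sample_vial from where it was at the start of the episode above 0.02 m).
It also fails if it takes over 54 s, if anything falls off the work surface, if the arm or the gripper's body presses on something with over 40 N, if the wrist force passes 120 N, or if a joint passes its speed limit or range.

## Working session

There is one attempt and no reset: what is moved stays moved. The work goes in short steps, Python scripts to look and compute and a tool call to move; the robot and the scene stay as the last step left them, time stands still between calls to the robot, and variables do not carry over. Pictures are saved under pics/ and viewed, at most 10 in all, crops included, and the job is handed in when it is done.

Besides the shell and the picture viewer there is one more tool, called after "Request:" as name(argument=value, ...), one argument or row to a line, values as JSON. arm_command: Moves the arm, as the interface text tells. Its arguments: {"type":"object","properties":{"travel":{"type":"array"},"twist":{"type":"array"},"grip":{"type":"number"}},"required":["travel","twist"]}

```bash
mkdir -p pics; cat > h.py <<'E'
import numpy as np, cv2
from cell import arm, imaging
def K(c):
    f=192/np.tan(np.radians(c["fov_y"])/2); return np.array([[f,0,c["cx"]],[0,f,c["cy"]],[0,0,1.]])
def ray(c,u,v):
    R=cv2.Rodrigues(np.array(c["rvec"],float))[0]; t=np.array(c["tvec"],float).ravel()
    return -R.T@t, R.T@np.linalg.inv(K(c))@np.array([u,v,1.])
def onz(c,u,v,z):
    o,d=ray(c,u,v); return o+d*(z-o[2])/d[2]
def proj(c,P):
    return cv2.projectPoints(np.array(P,float).reshape(-1,3),np.array(c["rvec"],float),np.array(c["tvec"],float),K(c),None)[0].reshape(-1,2)
E
python3 - <<'E'
from h import *
print(arm.observe()["time_s"])
for n in("scene","top"):
    c=imaging.get_calibration(n); im=imaging.capture(n); print(n,c,ray(c,256,192)[0])
    np.save(f"pics/{n}.npy",im); cv2.imwrite(f"pics/{n}0.png",cv2.resize(im[:,:,::-1],(800,600),interpolation=cv2.INTER_CUBIC))
E
```

```text
0.0
scene {'fov_y': 47.282277193838574, 'cx': 257.0730248884528, 'cy': 194.06149340317225, 'rvec': array([ 0.71443145, -2.50948506,  1.24143447]), 'tvec': array([0.65581172, 0.10617396, 1.36629932])} [0.00796321 1.2119176  0.9161485 ]
top {'fov_y': 53.93143456856337, 'cx': 252.0189008398573, 'cy': 188.12214843404564, 'rvec': array([ 2.14318343, -2.19665257,  0.11590431]), 'tvec': array([0.36732414, 0.53201841, 1.18510633])} [0.41611176 0.35992535 1.23278237]
```

View pics/scene0.png

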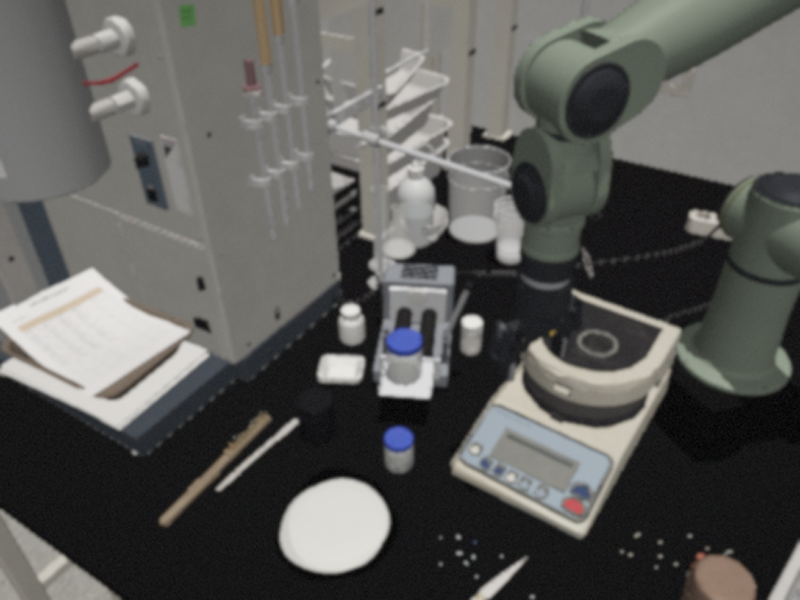

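View pics/top0.png

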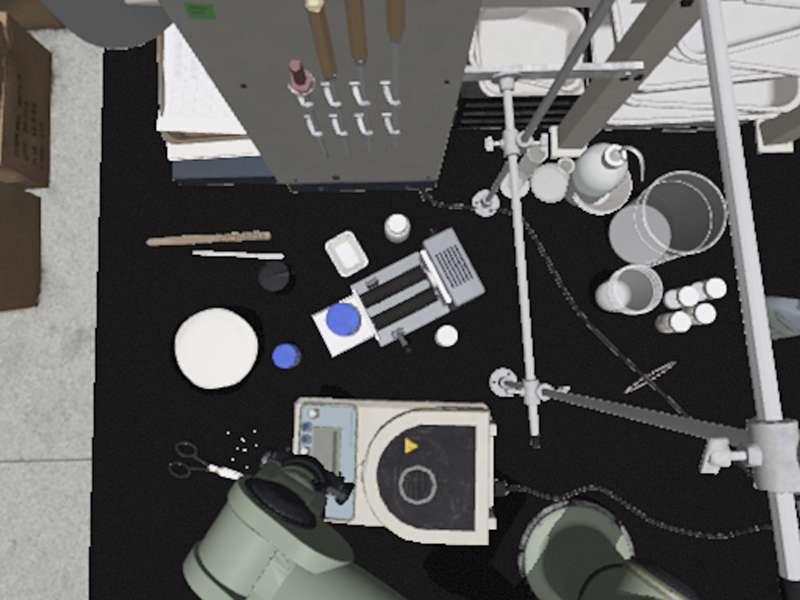

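The jar on the shelf has its blue lid at scene (404,342) and top (343,319). The smaller blue jar is at top (286,356) and the black one at (275,277). The larger blue one, on the mill shelf, is the jar meant. The enlarged crop should confirm that and give the mill corners.

```bash
python3 - <<'E'
from h import *
im=np.load("pics/top.npy"); c=imaging.get_calibration("top")
cr=im[140:240,175:315]
cr=cv2.resize(cr,None,fx=5.7,fy=5.7,interpolation=cv2.INTER_CUBIC)
cv2.imwrite("pics/crop1.png",cr[:,:,::-1])
for n,z in(("top",.157),("scene",.157)):
    im=np.load(f"pics/{n}.npy"); c=imaging.get_calibration(n)
    hsv=cv2.cvtColor(im,cv2.COLOR_RGB2HSV); m=cv2.inRange(hsv,(105,120,60),(130,255,255))
    k,_,st,ce=cv2.connectedComponentsWithStats(m)
    for i in range(1,k):
        if st[i,4]>60: print(n,st[i],ce[i],onz(c,*ce[i],z))
E
```

```text
top [209 193  21  21 333] [218.72672673 203.41441441] [0.48593285 0.45078509 0.157     ]
top [174 220  16  16 205] [181.42439024 227.31707317] [0.42071662 0.55751825 0.157     ]
scene [247 209  24  18 322] [258.56521739 218.11490683] [0.48255264 0.45562326 0.157     ]
scene [245 272  21  17 274] [254.66788321 279.76277372] [0.37602642 0.64396432 0.157     ]
```

View pics/crop1.png

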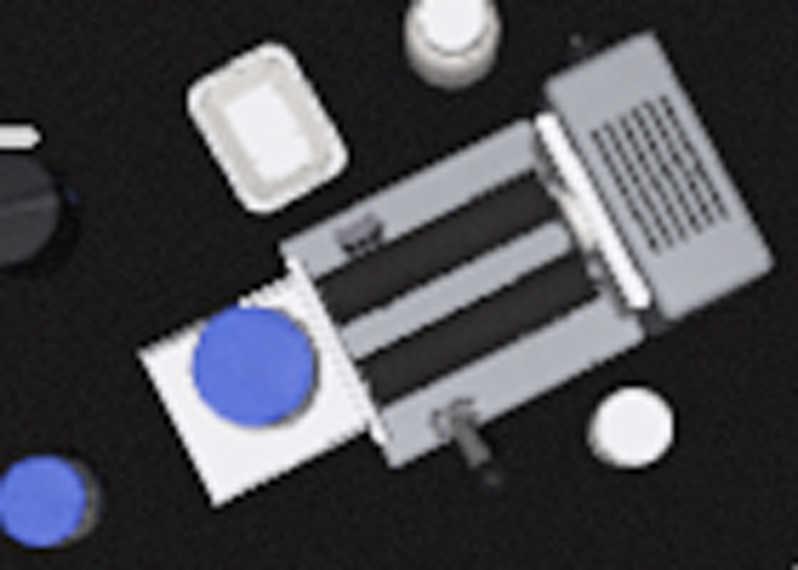

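Confirmed: the jar is the big blue lid at crop (254,366) on the white shelf. The keeper leans out at the -y side, with its knob at (490,478) and its rest at (360,235). The housing corners are at (545,85), (652,35), (773,265) and (672,320).

```bash
cat >> h.py <<'E'
def fit2(A,B):  # rigid 2D A->B
    a=A.mean(0);b=B.mean(0); p=((A-a)@[1,1j]);q=((B-b)@[1,1j])
    th=np.angle((p.conj()*q).sum()); R=np.array([[np.cos(th),-np.sin(th)],[np.sin(th),np.cos(th)]])
    return R,b-R@a,th
E
python3 - <<'E'
from h import *
c=imaging.get_calibration("top")
px=lambda U,V:(175+(U+.5)/5.7-.5,140+(V+.5)/5.7-.5)
pts=[(545,85,154,70,138),(652,35,218,70,138),(773,265,218,-70,138),(672,320,154,-70,138),(140,353,-98,45,84),(215,505,-98,-45,84)]
W=np.array([onz(c,*px(U,V),z/1000)[:2] for U,V,_,_,z in pts]); M=np.array([p[2:4] for p in pts])/1000
R,t,th=fit2(M,W); print("res mm",((M@R.T+t-W)*1000).round(1).tolist()); print("t",t,"th",np.degrees(th))
np.save("mill.npy",np.r_[t,th])
# jar: ellipse centres of lid
tom=lambda p:(R.T@(p-t)*1000).round(1)
for n in("top","scene"):
    im=np.load(f"pics/{n}.npy"); cc=imaging.get_calibration(n)
    m=cv2.inRange(cv2.cvtColor(im,cv2.COLOR_RGB2HSV),(105,120,40),(130,255,255))
    k,l,st,ce=cv2.connectedComponentsWithStats(m)
    i=[i for i in range(1,k) if st[i,4]>300][0]
    for z in(.15,.157):print(n,"jar",tom(onz(cc,*ce[i],z)[:2]),z)
print("knob dir", [(a,tom(onz(c,*px(490,478),z)[:2])) for a in(1.57,1.8,2.05) for z in [.101+.124*np.sin(a)]])
w=lambda x,y:R@[x/1000,y/1000]+t
cs=imaging.get_calibration("scene")
print("knob scene px", [(a,proj(cs,[*w(36,-62+124*np.cos(a)),.101+.124*np.sin(a)])[0]*800/512) for a in(1.57,1.8,2.05)])
print("sill scene",proj(cs,[*w(0,0),.079])[0]*800/512)
for nm,U,V,z in(("boats",268,128,.024),("bottle",452,22,.072),("vial",632,427,.073)): print(nm,tom(onz(c,*px(U,V),z)[:2]))
for q in((0,0),(-98,0),(36,-62),(36,62),(136,0)): print(q,w(*q).round(4))
s=arm.observe(); print(s["eef_pos"],s["tcp_rot"],s["gripper_width"],arm.nose_length)
E
```

```text
res mm [[0.9, 1.2], [3.5, -0.4], [-1.6, -2.9], [-2.2, 2.1], [-0.6, -0.0], [0.0, 0.2]]
t [0.49893548 0.40864554] th -64.48338104254259
top jar [-44.    7.1] 0.15
top jar [-43.6   6.4] 0.157
scene jar [-41.3   6.4] 0.15
scene jar [-49.5   5.5] 0.157
knob dir [(1.57, array([ 35.1, -98.2])), (1.8, array([ 35.2, -98.2])), (2.05, array([ 35.4, -98.2]))]
knob scene px [(1.57, array([447.75804661, 281.80273048])), (1.8, array([463.98300334, 284.29250922])), (2.05, array([480.38173198, 290.29348191]))]
sill scene [410.17119907 356.06750204]
boats [ 18.  135.1]
bottle [134. 133.]
vial [ 119.7 -108.8]
(0, 0) [0.4989 0.4086]
(-98, 0) [0.4567 0.4971]
(36, -62) [0.4585 0.3494]
(36, 62) [0.5704 0.4029]
(136, 0) [0.5575 0.2859]
[0.24133065 0.49370088 0.25258996] [[-8.98337622e-01  4.39304893e-01 -8.53826306e-04]
 [ 4.39305671e-01  8.98336758e-01 -1.26363656e-03]
 [ 2.11901831e-04 -1.51026300e-03 -9.99998837e-01]] 0.08553817060185219 0.022
```

```bash
cat >> h.py <<'E'
m_=np.load("mill.npy"); T=m_[:2]; TH=m_[2]; R2=np.array([[np.cos(TH),-np.sin(TH)],[np.sin(TH),np.cos(TH)]])
def w(x,y): return R2@[x/1000,y/1000]+T
def mill(p): return R2.T@(np.array(p)[:2]-T)*1000
def st():
    s=arm.observe(); r=np.array(s["tcp_rot"]); p=np.array(s["eef_pos"])
    print("t",round(s["time_s"],2),"mill",mill(p).round(1),"z",(p[2]*1000).round(1),"ydir-deg",np.degrees(np.arctan2(r[1,1],r[0,1])).round(1),"F mill",(R2.T@np.array(s["wrist_force"])[:2]).round(2),round(s["wrist_force"][2],2),"w",round(s["gripper_width"],4))
    return s
E
python3 - <<'E'
from h import *
c=imaging.get_calibration("top")
print("rod foot",onz(c,502*.64,382*.64,.02),onz(c,486*.64,203*.64,.02))
s=st(); print((w(-112,6.5)-s["eef_pos"][:2])*100, "mill x cm",R2[:,0],"mill y",R2[:,1],"target tool y deg",np.degrees(TH)+90, s["qpos"])
E
```

```text
rod foot [0.35594141 0.1381437  0.02      ] [0.72901646 0.15551375 0.02      ]
t 0.1 mill [-187.7 -195.8] z 252.6 ydir-deg 63.9 F mill [0.3  0.71] 0.73 w 0.0855
[21.52242554  1.88202538] mill x cm [ 0.43077288 -0.90246037] mill y [0.90246037 0.43077288] target tool y deg 25.51661895745741 [ 9.81792082e-01  3.26866557e-01 -1.93462529e-01  1.05199228e+00
  7.95944456e-06  1.43661755e+00]
```

Request:
arm_command(
  travel=[
    [3,0.27,0],
    [3,0.27,0],
    [3,0.27,0],
    [3,0.27,0],
    [3,0.27,0],
    [3,0.27,0],
    [3.5,0.26,0],
    [0,0,-3],
    [0,0,-3],
    [0,0,-2],
  ],
  twist=[-5.5,-5.5,-5.5,-5.5,-5.5,-5.5,-5.4,0,0,0],
  grip=3,
)

```text
time_s: 0.93
eef_pos: [0.4566, 0.5118, 0.1698]
tcp_rot: [[-0.43, 0.903, -0.003], [0.903, 0.43, -0.002], [-0.001, -0.003, -1.0]]
wrist_force: [-0.2, -0.7, -0.3]
gripper_width: 0.0302
grip_force: 0.0
```

```bash
python3 - <<'E'
from h import *
st(); c=imaging.get_calibration("scene"); im=imaging.capture("scene")
cr=im[130:270,190:360]; cv2.imwrite("pics/s1.png",cv2.resize(cr[:,:,::-1],None,fx=4.2,fy=4.2,interpolation=cv2.INTER_CUBIC))
E
```

```text
t 0.93 mill [-111.3    6.2] z 169.8 ydir-deg 25.5 F mill [ 0.55 -0.48] -0.28 w 0.0302
```

View pics/s1.png

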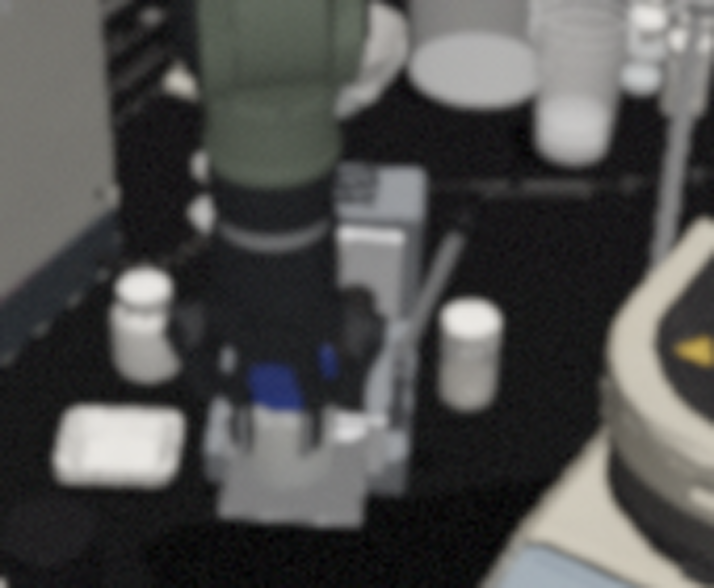

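The two fingertips stand at about (245,450) and (310,450), either side of the jar's middle (278), as wanted. Next I lower the hand and make contact.

Request:
arm_command(
  travel=[
    [0,0,-1.5],
    [0.43,-0.9,0],
    [0.43,-0.9,0],
    [0.22,-0.45,0],
    [0.13,-0.27,0],
    [0.13,-0.27,0],
    [0.13,-0.27,0],
    [0,0,0],
    [0,0,0],
    [0,0,0],
  ],
  twist=[0,0,0,0,0,0,0,0,0,0],
)

```text
time_s: 1.82
eef_pos: [0.4713, 0.4827, 0.1585]
tcp_rot: [[-0.431, 0.902, 0.0], [0.902, 0.431, 0.001], [0.0, 0.0, -1.0]]
wrist_force: [-0.5, 1.0, 0.6]
gripper_width: 0.0299
grip_force: 0.5
```

```bash
python3 - <<'E'
from h import *
st()
E
```

```text
t 1.82 mill [-78.7   6.9] z 158.5 ydir-deg 25.6 F mill [-1.17 -0.04] 0.57 w 0.0299
```

Request:
arm_command(
  travel=[
    [0.26,-0.54,0.2],
    [0.26,-0.54,0.4],
    [0.28,-0.59,0.4],
    [0.28,-0.59,0.4],
    [0.3,-0.63,0.3],
    [0.3,-0.63,0.3],
    [0,0,0],
    [0,0,0],
    [0,0,0],
    [0,0,0],
  ],
  twist=[0,0,0,0,0,0,0,0,0,0],
)

```text
time_s: 2.65
eef_pos: [0.4879, 0.4472, 0.1781]
tcp_rot: [[-0.431, 0.902, -0.0], [0.902, 0.431, -0.0], [0.0, -0.0, -1.0]]
wrist_force: [0.4, -0.8, -0.1]
gripper_width: 0.0304
grip_force: 0.1
```

```bash
python3 - <<'E'
from h import *
st(); im=imaging.capture("scene")
cr=im[130:270,190:360]; cv2.imwrite("pics/s2.png",cv2.resize(cr[:,:,::-1],None,fx=4.2,fy=4.2,interpolation=cv2.INTER_CUBIC))
E
```

```text
t 2.65 mill [-39.6   6.7] z 178.1 ydir-deg 25.6 F mill [0.88 0.06] -0.11 w 0.0304
```

View pics/s2.png

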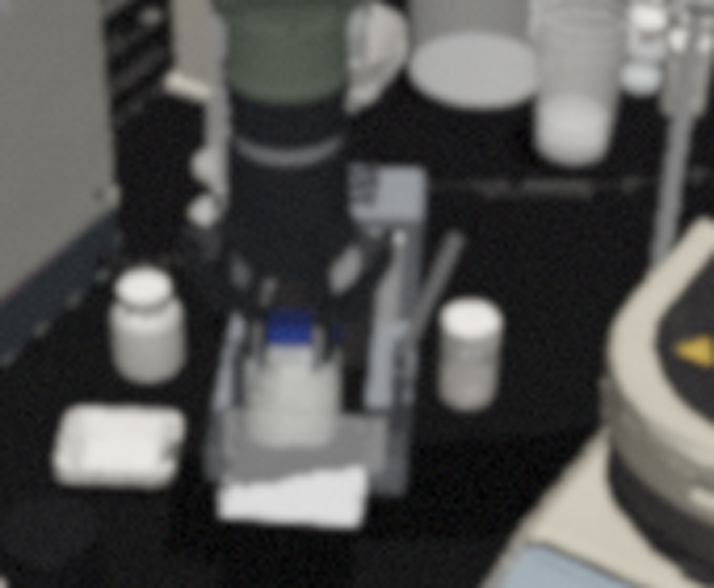

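The jar leans forward between the fingertips (blue lid at (290,325)) and its foot is still at the sill (295,440). I keep pushing over the top.

Request:
arm_command(
  travel=[
    [0.22,-0.45,0.15],
    [0.22,-0.45,0.1],
    [0.22,-0.45,0.1],
    [0.22,-0.45,0],
    [0,0,0],
    [0,0,0],
    [0,0,0],
    [0,0,0],
    [0,0,0],
    [0,0,0],
  ],
  twist=[0,0,0,0,0,0,0,0,0,0],
)

```text
time_s: 3.53
eef_pos: [0.4968, 0.4293, 0.1817]
tcp_rot: [[-0.431, 0.902, -0.0], [0.902, 0.431, -0.0], [-0.0, -0.0, -1.0]]
wrist_force: [0.7, -0.0, 0.1]
gripper_width: 0.03
grip_force: 0.0
```

```bash
python3 - <<'E'
from h import *
st(); im=imaging.capture("scene")
cr=im[130:270,190:360]; cv2.imwrite("pics/s3.png",cv2.resize(cr[:,:,::-1],None,fx=4.2,fy=4.2,interpolation=cv2.INTER_CUBIC))
E
```

```text
t 3.53 mill [-19.6   6.9] z 181.7 ydir-deg 25.6 F mill [0.33 0.63] 0.12 w 0.03
```

View pics/s3.png

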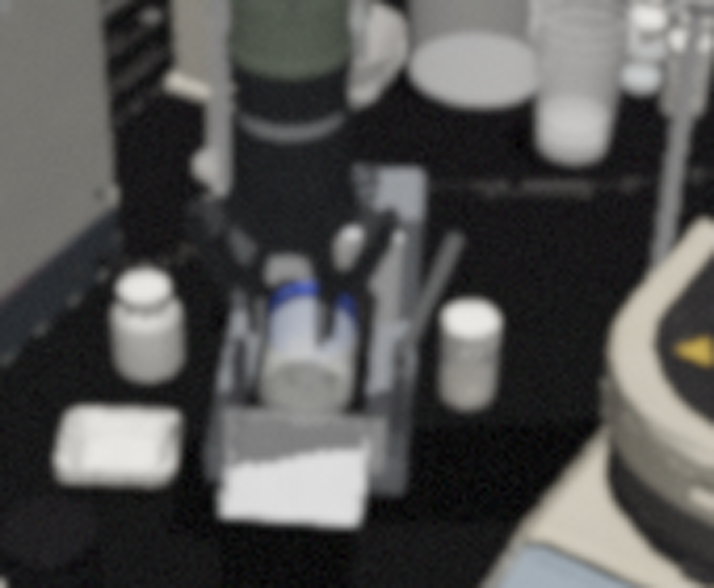

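The jar has gone over. Its round underside now faces the camera at (305,385), just inside the sill, with the lid end toward the motor. I raise the hand, go back behind the underside and lower the fingers.

Request:
arm_command(
  travel=[
    [0,0,0.8],
    [-0.43,0.9,0],
    [-0.43,0.9,0],
    [-0.43,0.9,0],
    [-0.65,-0.28,0],
    [0,0,-2.5],
    [0,0,-2.5],
    [0,0,-1.8],
    [0,0,0],
    [0,0,0],
  ],
  twist=[0,0,0,0,0,0,0,0,0,0],
)

```text
time_s: 4.42
eef_pos: [0.4762, 0.4528, 0.1208]
tcp_rot: [[-0.432, 0.902, -0.002], [0.902, 0.432, -0.002], [-0.001, -0.003, -1.0]]
wrist_force: [-0.6, 0.8, 0.6]
gripper_width: 0.03
grip_force: 0.0
```

```bash
python3 - <<'E'
from h import *
st(); im=imaging.capture("scene"); imt=imaging.capture("top")
a=cv2.resize(im[150:260,210:340],(520,440),interpolation=cv2.INTER_CUBIC)
b=cv2.resize(imt[140:240,185:310],None,fx=2.2,fy=2.2,interpolation=cv2.INTER_CUBIC)
o=np.zeros((440,800,3),np.uint8); o[:,:520]=a; o[:b.shape[0],520:520+b.shape[1]]=b
cv2.imwrite("pics/s4.png",o[:,:,::-1])
E
```

```text
t 4.42 mill [-49.7  -1.5] z 120.8 ydir-deg 25.6 F mill [-0.96 -0.17] 0.65 w 0.03
```

View pics/s4.png

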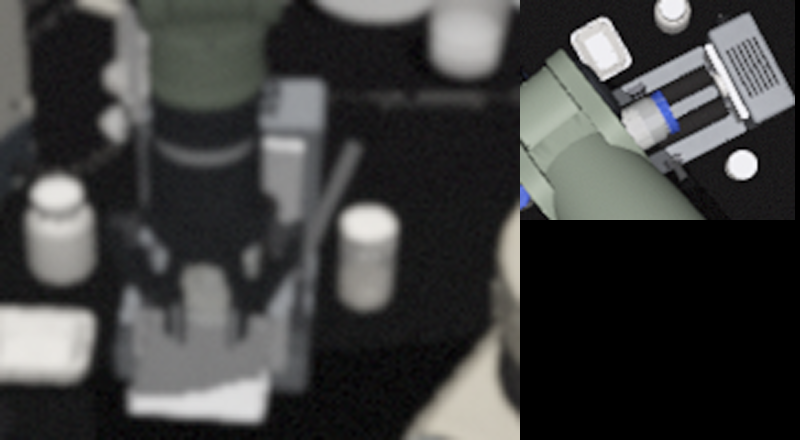

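The top view shows the jar lying along the rollers, blue lid at (662,113) toward the stop, fingers behind it. I push it along.

Request:
arm_command(
  travel=[
    [0.34,-0.72,0],
    [0.34,-0.72,0],
    [0.34,-0.72,0],
    [0.34,-0.72,0],
    [0.34,-0.72,0],
    [0.34,-0.72,0],
    [0.34,-0.72,0],
    [0.34,-0.72,0],
    [0.34,-0.72,0],
    [0.34,-0.72,0],
  ],
  twist=[0,0,0,0,0,0,0,0,0,0],
)

```text
time_s: 5.35
eef_pos: [0.5118, 0.3806, 0.1218]
tcp_rot: [[-0.431, 0.902, -0.0], [0.902, 0.431, 0.0], [0.0, -0.0, -1.0]]
wrist_force: [0.6, 0.8, 1.3]
gripper_width: 0.0302
grip_force: 0.5
```

Request:
arm_command(
  travel=[
    [0.13,-0.27,0],
    [0.13,-0.27,0],
    [0.13,-0.27,0],
    [0.04,-0.09,0],
    [0.04,-0.09,0],
    [0.04,-0.09,0],
    [0,0,0],
    [0,0,0],
    [0,0,0],
    [0,0,0],
  ],
  twist=[0,0,0,0,0,0,0,0,0,0],
)

```text
time_s: 6.18
eef_pos: [0.5164, 0.3705, 0.1217]
tcp_rot: [[-0.431, 0.902, -0.0], [0.902, 0.431, -0.0], [-0.0, -0.0, -1.0]]
wrist_force: [-0.6, -0.6, -0.3]
gripper_width: 0.0302
grip_force: 0.1
```

```bash
python3 - <<'E'
from h import *
st(); im=imaging.capture("scene"); imt=imaging.capture("top"); np.save("pics/top5.npy",imt)
c=imaging.get_calibration("top")
m=cv2.inRange(cv2.cvtColor(imt,cv2.COLOR_RGB2HSV),(105,120,40),(130,255,255)); m[:,:215]=0
ys,xs=np.where(m); P=np.array([mill(onz(c,u,v,.135)) for u,v in zip(xs,ys)]); print("lid",P.min(0),P.max(0),P.mean(0),len(P))
E
```

```text
t 6.18 mill [42.  -0.6] z 121.7 ydir-deg 25.6 F mill [ 0.31 -0.77] -0.3 w 0.0302Traceback (most recent call last):
  File "<stdin>", line 5, in <module>
    return umr_minimum(a, axis, None, out, keepdims, initial, where)
ValueError: zero-size array to reduction operation minimum which has no identity
```

Request:
arm_command(
  travel=[
    [0.04,-0.09,0],
    [0,0,0],
    [0.04,-0.09,0],
    [0,0,0],
    [0.04,-0.09,0],
    [0,0,0],
    [0,0,0],
    [0,0,0],
    [0,0,0],
    [0,0,0],
  ],
  twist=[0,0,0,0,0,0,0,0,0,0],
)

```text
time_s: 7.12
eef_pos: [0.5177, 0.369, 0.122]
tcp_rot: [[-0.432, 0.902, -0.0], [0.902, 0.432, 0.002], [0.002, 0.001, -1.0]]
wrist_force: [-0.5, 4.7, 0.5]
gripper_width: 0.0298
grip_force: 2.4
```

```bash
python3 - <<'E'
from h import *
st(); im=imaging.capture("wrist"); imt=imaging.capture("top"); im2=imaging.capture("scene")
b=cv2.resize(imt[140:240,185:310],(400,320),interpolation=cv2.INTER_CUBIC)
d=cv2.resize(im2[150:250,215:340],(400,320),interpolation=cv2.INTER_CUBIC)
cv2.imwrite("pics/s5.png",np.hstack([b,d])[:,:,::-1])
E
```

```text
t 7.12 mill [43.9 -0.1] z 122.0 ydir-deg 25.6 F mill [-4.49  1.59] 0.47 w 0.0298
```

View pics/s5.png

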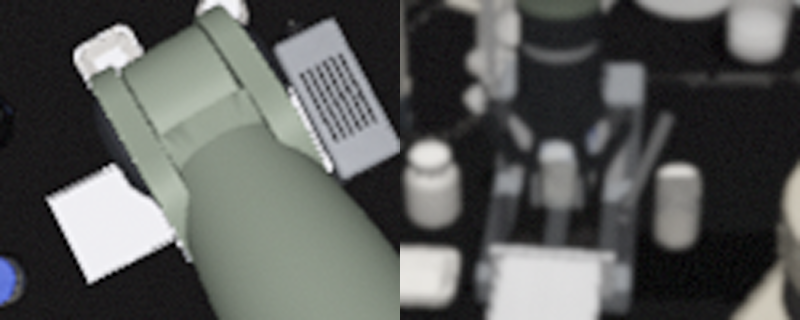

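The force rose to 4.5 N along -x with the finger front at about x = 55, so the lid is against the stop. The jar sits upright between the rollers at scene crop (558,190). I back off, rise and go round to the keeper's outer side.

Request:
arm_command(
  travel=[
    [-0.43,0.9,0],
    [-0.43,0.9,0],
    [0,0,3],
    [0,0,3],
    [0,0,3],
    [0,0,3],
    [0,0,3],
    [0,0,0.5],
    [0,0,0],
    [0,0,0],
  ],
  twist=[0,0,0,0,0,0,0,0,0,0],
)

```text
time_s: 8.1
eef_pos: [0.5087, 0.386, 0.2762]
tcp_rot: [[-0.431, 0.902, -0.0], [0.902, 0.431, -0.001], [-0.0, -0.0, -1.0]]
wrist_force: [-0.4, 0.3, -1.0]
gripper_width: 0.0301
grip_force: 0.0
```

Request:
arm_command(
  travel=[
    [-2.27,-1.28,0],
    [-2.27,-1.28,0],
    [-2.27,-1.28,0],
    [-2.27,-1.28,0],
    [-2.27,-1.28,0],
    [0,0,0],
    [0,0,0],
    [0,0,0],
    [0,0,0],
    [0,0,0],
  ],
  twist=[0,0,0,0,0,0,0,0,0,0],
  grip=0,
)

```text
time_s: 8.93
eef_pos: [0.3964, 0.3221, 0.2762]
tcp_rot: [[-0.431, 0.902, -0.0], [0.902, 0.431, -0.0], [-0.0, -0.001, -1.0]]
wrist_force: [0.5, -0.2, -0.2]
gripper_width: 0.0002
grip_force: 0.0
```

```bash
python3 - <<'E'
from h import *
st(); imt=imaging.capture("top"); im2=imaging.capture("scene")
b=cv2.resize(imt[140:240,185:310],(400,320),interpolation=cv2.INTER_CUBIC)
d=cv2.resize(im2[130:250,205:355],(400,320),interpolation=cv2.INTER_CUBIC)
cv2.imwrite("pics/s6.png",np.hstack([b,d])[:,:,::-1])
c=imaging.get_calibration("top")
m=cv2.inRange(cv2.cvtColor(imt,cv2.COLOR_RGB2HSV),(105,120,40),(130,255,255)); m[:,:215]=0
ys,xs=np.where(m)
if len(xs): P=np.array([mill(onz(c,u,v,.14)) for u,v in zip(xs,ys)]); print("lid",P.min(0),P.max(0),P.mean(0),len(P))
E
```

```text
t 8.93 mill [  33.9 -129.8] z 276.2 ydir-deg 25.5 F mill [0.4  0.36] -0.25 w 0.0002
lid [117.09233833 -29.82837743] [133.42509187  30.44308877] [126.68046201   1.53378599] 79
```

View pics/s6.png

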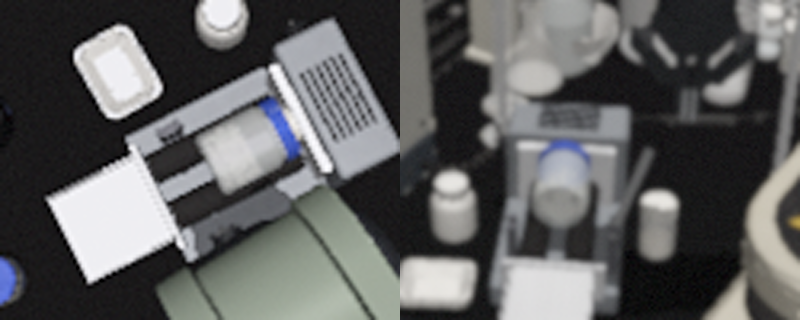

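The jar lies centred in the trough with its lid against the white stop at (285,125). The keeper still leans out at (640,185). I lower the hand outside the bar and push it upright.

Request:
arm_command(
  travel=[
    [0,0,-3],
    [0,0,-3],
    [0,0,-1.4],
    [0.63,0.3,0],
    [0.68,0.32,0],
    [0.68,0.32,0],
    [0.68,0.32,0],
    [0.68,0.32,0],
    [0.72,0.34,0],
    [0,0,0],
  ],
  twist=[0,0,0,0,0,0,0,0,0,0],
)

```text
time_s: 9.87
eef_pos: [0.443, 0.3438, 0.2081]
tcp_rot: [[-0.43, 0.903, 0.014], [0.903, 0.43, 0.006], [-0.0, 0.015, -1.0]]
wrist_force: [1.8, -1.5, 22.6]
gripper_width: -0.0002
grip_force: 9.1
```

```bash
python3 - <<'E'
from h import *
st()
E
```

```text
t 9.87 mill [ 34.5 -78.4] z 208.1 ydir-deg 25.5 F mill [2.16 0.95] 22.62 w -0.0002
```

Request:
arm_command(
  travel=[
    [0,0,0.7],
    [0,0,0.7],
    [0,0,0.7],
    [0,0,0],
    [0,0,0],
    [0,0,0],
    [0,0,0],
    [0,0,0],
    [0,0,0],
    [0,0,0],
  ],
  twist=[0,0,0,0,0,0,0,0,0,0],
)

```text
time_s: 10.7
eef_pos: [0.4363, 0.3409, 0.2235]
tcp_rot: [[-0.431, 0.902, -0.0], [0.902, 0.431, -0.0], [-0.0, -0.0, -1.0]]
wrist_force: [-0.1, -0.7, -0.3]
gripper_width: 0.0
grip_force: 0.0
```

```bash
python3 - <<'E'
from h import *
st(); im2=imaging.capture("scene")
cv2.imwrite("pics/s7.png",cv2.resize(im2[110:230,225:385],(800,600),interpolation=cv2.INTER_CUBIC)[:,:,::-1])
E
```

```text
t 10.7 mill [ 34.1 -85.7] z 223.5 ydir-deg 25.5 F mill [ 0.6  -0.45] -0.34 w 0.0
```

View pics/s7.png

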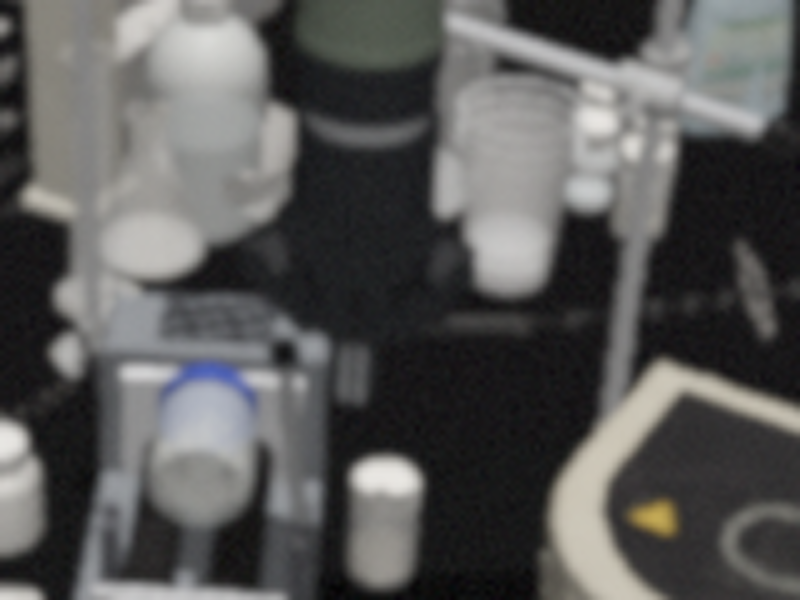

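The bar is now upright with its knob at (285,345), and the fingertips at (350,380) are on its outer side. The gripper's knuckle had caught the knob, so I now push it over in an arc from a higher position.

Request:
arm_command(
  travel=[
    [0.98,0.47,0],
    [0.98,0.47,-0.1],
    [0.77,0.37,-0.15],
    [0.76,0.36,-0.22],
    [0.69,0.33,-0.4],
    [0.68,0.33,-0.43],
    [0.62,0.3,-0.5],
    [0.62,0.29,-0.5],
    [0,0,0],
    [0,0,0],
  ],
  twist=[0,0,0,0,0,0,0,0,0,0],
)

```text
time_s: 11.58
eef_pos: [0.4973, 0.3701, 0.1999]
tcp_rot: [[-0.431, 0.902, -0.001], [0.902, 0.431, -0.001], [-0.0, -0.001, -1.0]]
wrist_force: [0.1, 0.4, 0.5]
gripper_width: 0.0001
grip_force: 0.0
```

```bash
python3 - <<'E'
from h import *
st()
E
```

```text
t 11.58 mill [ 34.1 -18.1] z 199.9 ydir-deg 25.5 F mill [-0.3  0.2] 0.53 w 0.0001
```

Right on plan, so I continue down the arc.

Request:
arm_command(
  travel=[
    [0.53,0.26,-0.6],
    [0.53,0.25,-0.6],
    [0.43,0.2,-0.7],
    [0.43,0.21,-0.67],
    [0.3,0.15,-0.75],
    [0.31,0.14,-0.75],
    [0.14,0.07,-0.8],
    [0.14,0.06,-0.79],
    [0,0,0],
    [0,0,0],
  ],
  twist=[0,0,0,0,0,0,0,0,0,0],
)

```text
time_s: 12.42
eef_pos: [0.5249, 0.3833, 0.1433]
tcp_rot: [[-0.431, 0.902, -0.002], [0.902, 0.431, -0.001], [-0.0, -0.002, -1.0]]
wrist_force: [0.5, 0.3, 0.1]
gripper_width: -0.0001
grip_force: 0.0
```

Request:
arm_command(
  travel=[
    [0,0,-0.5],
    [0,0,-0.5],
    [0,0,-0.4],
    [0,0,-0.2],
    [0,0,0],
    [0,0,0],
    [0,0,0],
    [0,0,0],
    [0,0,0],
    [0,0,0],
  ],
  twist=[0,0,0,0,0,0,0,0,0,0],
)

```text
time_s: 13.25
eef_pos: [0.5255, 0.3836, 0.1282]
tcp_rot: [[-0.431, 0.902, -0.0], [0.902, 0.431, -0.0], [-0.0, -0.0, -1.0]]
wrist_force: [-0.2, -0.0, 0.1]
gripper_width: -0.0002
grip_force: 0.0
```

```bash
python3 - <<'E'
from h import *
st()
E
```

```text
t 13.25 mill [34.1 13.2] z 128.2 ydir-deg 25.5 F mill [-0.07 -0.19] 0.06 w -0.0002
```

Request:
arm_command(
  travel=[
    [0,0,-0.1],
    [0,0,0],
    [0,0,-0.1],
    [0,0,0],
    [0,0,-0.1],
    [0,0,0],
    [0,0,0],
    [0,0,0],
    [0,0,0],
    [0,0,0],
  ],
  twist=[0,0,0,0,0,0,0,0,0,0],
)

```text
time_s: 14.08
eef_pos: [0.5257, 0.3837, 0.1276]
tcp_rot: [[-0.431, 0.902, 0.002], [0.902, 0.431, 0.001], [-0.0, 0.002, -1.0]]
wrist_force: [-4.7, -2.2, 12.8]
gripper_width: -0.0001
grip_force: 6.7
```

A firm 12.8 N at the expected height (127.6) means the bar is seated. I take the hand away and check the result.

Request:
arm_command(
  travel=[
    [0,0,1],
    [0,0,3],
    [0,0,3],
    [0,0,3],
    [0,0,3],
    [-1.3,2.7,0],
    [-1.3,2.7,0],
    [-1.3,2.7,0],
    [-1.3,2.7,0],
    [-1.3,2.7,0],
  ],
  twist=[0,0,0,0,0,0,0,0,0,0],
)

```text
time_s: 14.92
eef_pos: [0.4599, 0.5197, 0.2555]
tcp_rot: [[-0.431, 0.902, 0.0], [0.902, 0.431, 0.0], [0.0, 0.0, -1.0]]
wrist_force: [-0.6, -0.1, 0.2]
gripper_width: -0.0002
grip_force: 0.0
```

Request:
arm_command(
  travel=[
    [-1.3,2.7,0],
    [-1.3,2.7,0],
    [0,0,0],
    [0,0,0],
    [0,0,0],
    [0,0,0],
    [0,0,0],
    [0,0,0],
    [0,0,0],
    [0,0,0],
  ],
  twist=[0,0,0,0,0,0,0,0,0,0],
)

```text
time_s: 15.75
eef_pos: [0.435, 0.5721, 0.2554]
tcp_rot: [[-0.43, 0.903, 0.0], [0.903, 0.43, 0.0], [0.0, 0.0, -1.0]]
wrist_force: [-0.5, 0.2, 0.2]
gripper_width: 0.0002
grip_force: 0.0
```

```bash
python3 - <<'E'
from h import *
st(); imt=imaging.capture("top"); im2=imaging.capture("scene"); o=np.load("pics/top.npy")
c=imaging.get_calibration("top"); cs=imaging.get_calibration("scene")
m=cv2.inRange(cv2.cvtColor(imt,cv2.COLOR_RGB2HSV),(105,120,40),(130,255,255)); m[:,:225]=0
ys,xs=np.where(m)
if len(xs): P=np.array([mill(onz(c,u,v,.14)) for u,v in zip(xs,ys)]); print("lid",P.min(0),P.max(0),len(P))
# dark knob near its predicted spot, down
for n,im,cc in(("top",imt,c),("scene",im2,cs)):
    g=im.max(2).astype(int)
    for th in(0,.1,.3):
        p=proj(cc,[*w(36,-62+124*np.cos(th)),.101+.124*np.sin(th)])[0]; print(n,th,p.round(1),g[int(round(p[1]))-2:int(round(p[1]))+3,int(round(p[0]))-2:int(round(p[0]))+3].mean().round())
    p=proj(cc,[*w(36,62),.101])[0]; x,y=p.round().astype(int); print(g[y-6:y+7,x-8:x+9])
# bystanders' difference
for q in((18,135),(134,133),(120,-109)):
    p=proj(c,[*w(*q),.04])[0].round().astype(int); s=np.s_[p[1]-12:p[1]+13,p[0]-12:p[0]+13]; print(q,np.abs(imt[s].astype(int)-o[s]).mean().round(1))
E
```

```text
t 15.75 mill [-175.1   12.7] z 255.4 ydir-deg 25.5 F mill [-0.44 -0.37] 0.22 w 0.0002
lid [119.70015764 -29.82837743] [133.42509187  30.44308877] 76
top 0 [235.7 176.3] 56.0
top 0.1 [235.6 175.9] 56.0
top 0.3 [236.1 176.3] 56.0
[[199 206 210 205 216 199  96  11  24  27  25  25  25  28  27  25  25]
 [201 213 211 190 149  43   9  24  27  27  25  29  24  25  21  19  16]
 [215 192 153  65  12  19  21  25  28  22  24  27  25  20  19  76 112]
 [204 103   2  16  24  24  25  26  23  26  26  20  17  76 113 150 176]
 [ 45  18  23  24  27  27  30  33  33  27  20  77 114 151 175 183 186]
 [ 22  23  26  26  26  30  38  47  46  32  30 137 179 186 187 183 184]
 [ 24  23  25  26  24  31  37  59  59  32  45 145 186 187 184 184 185]
 [ 29  26  25  22  22  24  31  45  40  53  76 117 161 182 186 185 184]
 [ 26  23  18  39  96 117  82  54 145 172 132 111 140 154 175 185 183]
 [ 21  36  92 133 165 170 138 112 192 222 185 131 126  98 147 187 186]
 [ 91 131 163 185 190 171 152 136 160 214 212 160  91  59 152 193 183]
 [165 185 188 186 188 169 136 130 148 202 218 184 107  61 142 174 142]
 [190 186 185 185 18
[... 405 characters left out ...]
77  90  82  59]
 [ 33  36  33  33  35  31  32  32  34  33  34  30  48  77  90  79  58]
 [ 37  31  36  32  30  32  31  36  36  34  34  36  45  70  81  70  49]
 [ 36  36  34  35  30  33  32  33  38  36  31  34  40  53  61  52  40]
 [ 36  34  32  36  33  31  36  33  35  34  38  36  36  39  42  40  34]
 [ 32  31  32  32  33  36  30  32  35  32  32  36  33  35  35  35  40]
 [ 28  28  27  28  27  26  29  36  39  35  34  39  40  37  36  38  38]
 [ 22  27  28  23  28  22  36  44  53  44  42  52  55  49  51  48  46]
 [ 26  22  26  19  26  24  47  65  69  57  56  70  75  69  68  71  62]
 [ 24  24  22  27  20  31  55  78  81  64  62  82  88  79  82  90  82]]
(18, 135) 1.3
(134, 133) 1.8
(120, -109) 1.9
```

The bar lies across the rollers, with the knob glint at top pixel (236,176), exactly where it is predicted to be when down. The lid edge is at about 135 mm with the jar centred, and the bystanders are unchanged. I hand the job in.

```bash
python3 -c "
from h import *
print(arm.close_job())"
```

```text
the job is handed in; nothing more can be done
None
```

I handed the job in at about 16 s: the jar lies on the rollers with its lid against the end stop, the keeper is down in its rest and the hand is clear (checked by force and images; no verdict came back).

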